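Load the soldering jig with the heavier battery pack

ROBOT

A 6-joint arm with a two-finger parallel gripper is mounted at the origin on the work surface. World frame = base frame: x ahead of the robot, y to its left, z up, the work surface at z = 0. Lengths are in mm, angles in rad, forces in N, time in s.
With the tool pointing down it reaches from about 275 to 750 mm from the base axis. Payload 10.2 kg.
Tool frame: the origin (TCP) lies midway between the tips of the shut fingers; the grasp point (between the pads) lies 19 mm behind it (ctrl.grasp_offset is the distance from the TCP to the grasp point, in mm); z points along the fingers, y is the line along which they close (so a half turn about z gives the same grasp; the last joint's range is limited). The gripper opens to 85 mm and grips with 20 to 120 N. Pads are 22 mm wide; open, the fingers measure 114 mm over their backs; the gripper's body (76 mm by 85 mm) begins 54 mm behind the grasp point. The pads swing forward as they close: fully open they stand 13 mm farther back than shut.
Start: joints at [0.979, 0.313, 1.498, -0, 1.331, -0.223], TCP at [189.273, 489.701, 231.294] pointing down, gripper open.
Joint ranges: [-2.94, 2.94], [-0.97, 2.17], [0.19, 2.56], [-1.23, 4.37], [0.02, 3.11], [-2.88, 2.88]. Speed limits (rad/s): [2.39, 2.39, 3.01, 3.14, 3.14, 3.14].

INTERFACE

Orientations are given as a unit quaternion [w, x, y, z].
In Python, from rig import ctrl, viewer, models gives the robot as it stands. The module is installed in compiled form; this text tells all that it offers.
- The arm moves only by the shell command python3 -m pendant 'ROWS' [OPENING] [FORCE]. ROWS is text: rows parted by semicolons, each of 4 numbers parted by spaces: the shift along the tool's x, y, z in m, then the turn about the tool's z in rad. In form: x y z yaw; .... A call has 1 to 10 rows; each row shifts and turns the commanded pose from where the row before left it, along the tool's axes as they then stand; what a row does not reach is not made up. A row lasts 1/8 s, in which the tool goes at most 62.5 mm and 10.7 degrees, less where a joint would pass 70% of its speed; a pose out of reach is approached as far as the arm can. A call is refused whole if a number of a shift passes 0.0625 or a number of a turn 0.188, either way. A call with a gripper value outside its range is refused whole. OPENING is the opening, from 0 (shut) to 1 (fully open), set as the call begins (- or left out, the last holds). The fingers move at their own pace and stop on an object; FORCE is the grip in N (left out, the last holds). Time passes only in rows, so rows that do not move let the fingers close. It gives the time, the measured TCP pose, the force, the opening and the grip force at its end, in the units of the state.
- ctrl.sense(): the state, without advancing time (a new reading comes with each control period).
- viewer.capture(name): name is "side" or "top"; returns a dict with "color" (420x560x3 uint8, red, green, blue), "vertical_fov" (degrees; the focal length in pixels is half the picture's height over the tangent of half this angle, whatever the lens; pixels are square), "cx", "cy" (the principal point, pixels), "pose" (4x4, takes a point from camera to world coordinates). Camera axes: x right, y down, z forward; pixel columns grow to the right and rows downward; lengths in mm; the calibration is good to about 2 mm. A picture is of the moment at which its call begins. There is no depth.
- ctrl.finish_job(): hands the job in; it is judged then, once.
Trained networks look in the newest picture that a camera, given by its name, has taken for a name from the list of things; names that differ only in an ending like _2 or _b are one class to them, and where a whole thing is asked for, a point or a joint stands for the part that bears it (a point fixed in the world has none). Each returns a list of dicts, best first, with "p" (0 to 1); they miss things now and then, are a little off and sometimes report something else, mostly with a low value. They report only what shows in the picture. A call takes as long as a camera call. They do not tell look-alikes from the thing itself.
- models.boxes_of(camera, query): "at" ([x, y, z] in mm, in world coordinates, good to about 4 mm: the middle of the surface that is visible of it).
The state is a dict: "time_s": time; "joints": joint angles; "dq": joint speeds; "tau": joint torques, N m; "eef_pos": TCP position; "ee_rot": TCP orientation; "force": force on the tool from outside, world axes, zero at the start; "wrist_torque": the same for the moment, N m; "grip_width": opening from 0.0 (shut) to 1.0 (fully open); "grip_force": force on a finger pad.
Only numpy, scipy, OpenCV 4.12 (cv2) and the standard library are available. Lean on these libraries where they do the work, as an engineer would, in place of code of your own. Each camera call takes 0.05 s, during which the arm holds its last target. There are 200 camera calls.

TASK

Load the soldering jig: lift the hold-down plate straight up off its two dowels, keeping it level so that it does not bind, and lay it flat in the middle of the blue mat. The two battery packs look alike, so heft them, and set the heavier one down flat in the jig's nest between the low white rails; the lighter one stays lying on the tan sheet. Set things down rather than dropping them, and leave everything else on the bench where it is.

Things in the scene. Friction and masses are not known exactly. Their poses are not given: they have to be found in the camera images.
- jig: soldering jig, fixed: aluminium base 120 mm (x) by 190 mm (y), its top 15 mm above the bench. Origin: centre of its underside, on the bench; z up. Two pillars, 18 mm in diameter, stand at y = -80 and +80 mm; their flat tops are 69 mm above the bench, and an 8 mm dowel rises a further 25 mm from each (tips at 94 mm)
- nest (a point): centre of the nest's floor, between the jig's pillars, 15 mm above the bench; axes as the jig's. White rails 6 mm high border it: inner faces at x = -29 and 29 mm (7 mm thick) and at y = -60 and 60 mm. A pack lies in it lengthwise along y, either way round, with 5 mm of play all round
- plate_grip (a point): centre of the red bar handle of the hold-down plate, 42 mm above the plate's underside; z up. The bar lies along y, 96 mm long, 14 mm wide (x), 16 mm high, with 26 mm of air between it and the plate; it is gripped at its middle, across x, from above
- plate: the loose aluminium hold-down plate, 90 mm (x) by 186 mm (y) by 8 mm, 0.35 kg, with four windows and two 9 mm dowel holes at y = -80 and 80 mm. Origin: centre of its underside. At the start it is parked on the jig, its underside on the pillar tops, 69 mm above the bench; it must rise 26 mm to clear the dowels
- packboard: tan hardboard sheet, fixed, 250 mm (x) by 230 mm (y), 5 mm thick, on which both packs lie side by side, with a small circuit-board stack at the sheet's +x end. Origin: centre of its underside, on the bench
- packboard_top (a point): centre of the top face of the tan sheet, 5 mm above the bench; axes along the sheet
- pack_a_center (a point): centre of a closed hard-case battery pack, 23 mm above its underside: 110 mm long (x), 48 wide (y), 46 high (z), grey with black ends, an orange label and two brass tabs on top. The two packs look alike but hold different cells: each weighs anything from 0.22 to 0.88 kg, which only lifting tells. Gripped across its width from above
- pack_b_center (a point): centre of a closed hard-case battery pack, 23 mm above its underside: 110 mm long (x), 48 wide (y), 46 high (z), grey with black ends, an orange label and two brass tabs on top. The two packs look alike but hold different cells: each weighs anything from 0.22 to 0.88 kg, which only lifting tells. Gripped across its width from above
- mat: blue silicone mat, fixed, 220 mm square, 4 mm thick. Origin: centre of its underside, on the bench. The mat and the tan sheet lie one on each side of the jig, either way round
- mat_top (a point): centre of the top face of the blue mat, 4 mm above the bench; axes along the mat's sides
- flux_bottle: white dropper bottle, 36 mm in diameter, 92 mm tall, standing; a bystander, to be left alone. Origin: under its middle
- toothpick_pot: wooden toothpick pot with a green cap, 43 mm in diameter, 79 mm tall, standing; a bystander, to be left alone. Origin: under its middle
- cutters: blue-handled side cutters lying flat, 150 mm long; a bystander, to be left alone. Origin: under its middle
- solder_block: dark block of solder metal, 75 by 38 by 25 mm; a bystander, to be left alone. Origin: under its middle
- screwdriver: screwdriver lying flat, 170 mm long; a bystander, to be left alone. Origin: under its middle
- flux_tin: round flux tin with a green lid, 64 mm in diameter, 29 mm tall; a bystander, to be left alone. Origin: under its middle
- controller_stack: small green and black circuit-board stack, 36 mm square, 20 mm high, on the tan sheet; a bystander, to be left alone. Origin: under its middle
Mind the look-alikes: they are no part of the job. Leave any pink or turquoise look-alike of the plate alone.

How it is judged (in metres and radians):
On the way:
1. the hold-down plate lies flat in the middle of the blue mat (x of plate_grip in the frame of mat_top between -0.05 and 0.05 m and y of plate_grip in the frame of mat_top between -0.05 and 0.05 m and z of plate_grip in the frame of mat_top between 0.038 and 0.046 m and angle between plate_grip's own z axis and vertical below 0.05 rad and linear speed of plate below 0.02 m/s), for 0.2 s.
At the end, for the whole second after the job is handed in: Plate flat on the mat, centre within 50 mm of the mat's centre along each of its axes; heavier pack (either, if under 40 g apart) flat in the nest within 7 mm of its centre and 0.15 rad of its length; the other flat with its centre on the tan sheet; all at rest (all of step 1 and ((x of pack_a_center in the frame of nest between -0.007 and 0.007 m and y of pack_a_center in the frame of nest between -0.007 and 0.007 m and z of pack_a_center in the frame of nest between 0.019 and 0.027 m and angle between each of pack_a_center, pack_b_center's own z axis and vertical below 0.06 rad and angle between the x axis of pack_a_center and the y axis of nest, either way round below 0.15 rad and linear speed of each of pack_a, pack_b below 0.02 m/s and x of pack_b_center in the frame of packboard_top between -0.125 and 0.125 m and y of pack_b_center in the frame of packboard_top between -0.115 and 0.115 m and z of pack_b_center in the frame of packboard_top between 0.019 and 0.027 m and ((contact force between pack_a and jig above 1.8 N and contact force between pack_b and packboard below 2.6 N) or (contact force between pack_a and jig above 2.2 N and contact force between pack_b and packboard below 3 N) or (contact force between pack_a and jig above 2.6 N and contact force between pack_b and packboard below 3.4 N) or (contact force between pack_a and jig above 3 N and contact force between pack_b and packboard below 3.8 N) or (contact force between pack_a and jig above 3.4 N and contact force between pack_b and packboard below 4.2 N) or (contact force between pack_a and jig above 3.8 N and contact force between pack_b and packboard below 4.6 N) or (contact force between pack_a and jig above 4.2 N and contact force between pack_b and packboard below 5 N) or (contact force between pack_a and jig above 4.6 N and contact force between pack_b and packboard below 5.4 N) or (contact force between pack_a and jig above 5 N and contact force between pack_b and packboard below 5.8 N) or (contact force between pack_a and jig above 5.4 N and contact force between pack_b and packboard below 6.2 N) or (contact force between pack_a and jig above 5.8 N and contact force between pack_b and packboard below 6.6 N) or (contact force between pack_a and jig above 6.2 N and contact force between pack_b and packboard below 7 N) or (contact force between pack_a and jig above 6.6 N and contact force between pack_b and packboard below 7.4 N) or (contact force between pack_a and jig above 7 N and contact force between pack_b and packboard below 7.8 N) or (contact force between pack_a and jig above 7.4 N and contact force between pack_b and packboard below 8.2 N) or (contact force between pack_a and jig above 7.8 N and contact force between pack_b and packboard below 8.6 N) or (contact force between pack_a and jig above 8.2 N and contact force between pack_b and packboard below 9 N))) or (x of pack_b_center in the frame of nest between -0.007 and 0.007 m and y of pack_b_center in the frame of nest between -0.007 and 0.007 m and z of pack_b_center in the frame of nest between 0.019 and 0.027 m and angle between each of pack_b_center, pack_a_center's own z axis and vertical below 0.06 rad and angle between the x axis of pack_b_center and the y axis of nest, either way round below 0.15 rad and linear speed of each of pack_b, pack_a below 0.02 m/s and x of pack_a_center in the frame of packboard_top between -0.125 and 0.125 m and y of pack_a_center in the frame of packboard_top between -0.115 and 0.115 m and z of pack_a_center in the frame of packboard_top between 0.019 and 0.027 m and ((contact force between pack_b and jig above 1.8 N and contact force between pack_a and packboard below 2.6 N) or (contact force between pack_b and jig above 2.2 N and contact force between pack_a and packboard below 3 N) or (contact force between pack_b and jig above 2.6 N and contact force between pack_a and packboard below 3.4 N) or (contact force between pack_b and jig above 3 N and contact force between pack_a and packboard below 3.8 N) or (contact force between pack_b and jig above 3.4 N and contact force between pack_a and packboard below 4.2 N) or (contact force between pack_b and jig above 3.8 N and contact force between pack_a and packboard below 4.6 N) or (contact force between pack_b and jig above 4.2 N and contact force between pack_a and packboard below 5 N) or (contact force between pack_b and jig above 4.6 N and contact force between pack_a and packboard below 5.4 N) or (contact force between pack_b and jig above 5 N and contact force between pack_a and packboard below 5.8 N) or (contact force between pack_b and jig above 5.4 N and contact force between pack_a and packboard below 6.2 N) or (contact force between pack_b and jig above 5.8 N and contact force between pack_a and packboard below 6.6 N) or (contact force between pack_b and jig above 6.2 N and contact force between pack_a and packboard below 7 N) or (contact force between pack_b and jig above 6.6 N and contact force between pack_a and packboard below 7.4 N) or (contact force between pack_b and jig above 7 N and contact force between pack_a and packboard below 7.8 N) or (contact force between pack_b and jig above 7.4 N and contact force between pack_a and packboard below 8.2 N) or (contact force between pack_b and jig above 7.8 N and contact force between pack_a and packboard below 8.6 N) or (contact force between pack_b and jig above 8.2 N and contact force between pack_a and packboard below 9 N))))); the robot touches nothing.
It fails at once if the plate is tilted by more than 0.15 rad (angle between plate_grip's own z axis and vertical above 0.15 rad).
It fails at once if the plate binds on the dowels or is knocked against the jig (over 25 N while off its seat) (z of plate in the frame of jig above 0.072 m and contact force between plate and jig above 25 N).
It fails at once if the plate or a pack is dropped (moves at over 0.5 m/s out of the fingers) ((linear speed of plate above 0.5 m/s and contact force between plate and the fingers below 0.5 N) or (linear speed of pack_a above 0.5 m/s and contact force between pack_a and the fingers below 0.5 N) or (linear speed of pack_b above 0.5 m/s and contact force between pack_b and the fingers below 0.5 N)).
It fails at once if a bystander is moved by more than 30 mm (distance of any of flux_bottle, toothpick_pot, cutters, solder_block, screwdriver, flux_tin, controller_stack from where it was at the start of the episode above 0.03 m).
It also fails if it takes over 72 s, if anything falls off the work surface, if the arm or the gripper's body presses on something with over 40 N, if the wrist force passes 120 N, or if a joint passes its speed limit or range.

## Working session

There is one attempt and no reset: what is moved stays moved. The work goes in short steps, Python scripts to look and compute and a shell command to move; the robot and the scene stay as the last step left them, time stands still between calls to the robot, and variables do not carry over. Pictures are saved under pics/ and viewed, at most 10 in all, crops included, and the job is handed in when it is done.

```bash
mkdir -p pics; python3 - <<'E'
from rig import ctrl, viewer, models
import cv2
s=ctrl.sense(); print({k:s[k] for k in ('time_s','eef_pos','ee_rot','force','grip_width')}, ctrl.grasp_offset)
for c in ('top','side'):
    r=viewer.capture(c); cv2.imwrite(f'pics/{c}0.png',r['color'][:,:,::-1]); print(c,r['vertical_fov'],r['cx'],r['cy'],r['pose'].round(3).tolist())
    for q in ('jig','nest','plate_grip','plate','packboard','pack_a_center','mat','controller_stack','flux_bottle','toothpick_pot'):
        print(q,[(round(d['p'],2),[round(float(v)) for v in d['at']]) for d in models.boxes_of(c,q)][:4])
E
```

```text
{'time_s': 0.0, 'eef_pos': array([189.11907625, 489.47001476, 230.74288482]), 'ee_rot': array([-2.69549753e-04,  1.83358105e-01,  9.83045966e-01, -6.00607536e-04]), 'force': array([ 0.25049621, -0.02728474, -0.06062444]), 'grip_width': 1.000516507465669} 18.700000000000003
top 43.2753858741984 282.0519160042691 207.4169192179176 [[-0.025, -0.988, 0.154, 266.849], [-1.0, 0.027, 0.008, -12.109], [-0.012, -0.153, -0.988, 1503.296], [0.0, 0.0, 0.0, 1.0]]
jig [(0.87, [478, 24, 16])]
nest []
plate_grip [(0.86, [213, 376, 9]), (0.72, [504, 23, 76]), (0.58, [191, -314, 6])]
plate [(0.9, [185, -314, 4]), (0.89, [500, 25, 76]), (0.74, [210, 381, 6])]
packboard [(0.79, [497, 311, 5])]
pack_a_center [(0.58, [461, 258, 51])]
mat [(0.66, [474, -294, 5])]
controller_stack [(0.57, [586, 353, 22])]
flux_bottle [(0.69, [749, -66, 58])]
toothpick_pot [(0.72, [736, 37, 80]), (0.67, [363, 87, 26])]
side 51.53240207367672 282.2175359600274 208.43190875193795 [[0.965, -0.143, 0.221, 210.127], [-0.263, -0.508, 0.82, -938.841], [-0.005, -0.849, -0.528, 700.425], [0.0, 0.0, 0.0, 1.0]]
jig [(0.71, [488, -36, 17]), (0.65, [732, -276, 21]), (0.64, [735, 25, 50])]
nest [(0.65, [484, -37, 15])]
plate_grip [(0.97, [188, -335, 13]), (0.8, [503, 0, 78]), (0.66, [211, 372, 8])]
plate [(0.92, [187, -334, 4]), (0.67, [214, 374, 5]), (0.63, [504, 1, 78])]
packboard [(0.74, [448, 287, 4])]
pack_a_center [(0.94, [463, 236, 40]), (0.24, [472, -307, 5])]
mat [(0.75, [476, -309, 2]), (0.51, [487, -36, 16])]
controller_stack []
flux_bottle [(0.69, [750, -77, 43]), (0.35, [469, -307, 3]), (0.2, [453, 355, 43])]
toothpick_pot [(0.9, [735, 23, 48])]
```

View pics/top0.png

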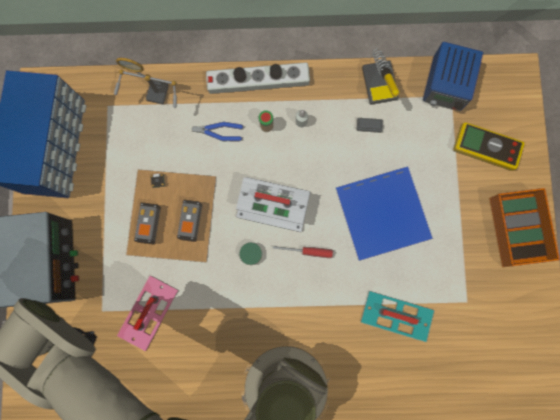

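View pics/side0.png

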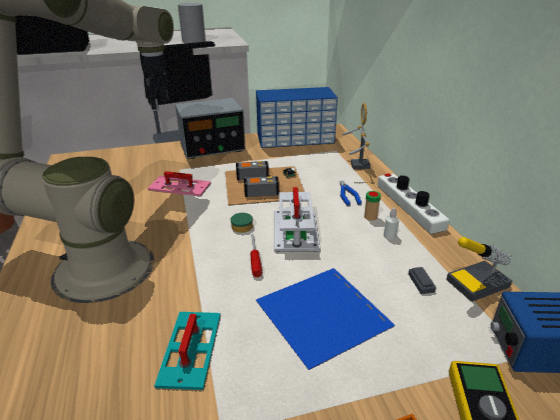

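The top view shows the jig with the parked plate at (273,202), with its red handle at (272,198). The packs are at (146,222) and (189,219) on the tan sheet, and the mat is at (384,213). The pink (149,312) and turquoise (398,316) plates are the look-alikes. Next I'll segment the pieces for exact poses.

```bash
cat > h.py <<'E'
import numpy as np, cv2
from rig import ctrl, viewer, models
def K(r):
    f=210/np.tan(np.radians(r['vertical_fov'])/2); return f,r['cx'],r['cy'],np.array(r['pose'])
def unproj(r,px,z):
    f,cx,cy,T=K(r); px=np.atleast_2d(px).astype(float)
    d=np.c_[(px[:,0]-cx)/f,(px[:,1]-cy)/f,np.ones(len(px))]@T[:3,:3].T
    return T[:3,3]+d*((z-T[2,3])/d[:,2])[:,None]
def proj(r,P):
    f,cx,cy,T=K(r); q=(np.atleast_2d(P)-T[:3,3])@T[:3,:3]
    return np.c_[q[:,0]/q[:,2]*f+cx,q[:,1]/q[:,2]*f+cy]
def blobs(r,mask,z,box,amin=25):
    m=np.zeros(mask.shape,np.uint8); x0,y0,x1,y1=box; m[y0:y1,x0:x1]=mask[y0:y1,x0:x1]
    n,l,st,c=cv2.connectedComponentsWithStats(m)
    out=[]
    for i in range(1,n):
        if st[i,4]<amin: continue
        ys,xs=np.where(l==i); w=unproj(r,np.c_[xs,ys],z)[:,:2].astype(np.float32)
        R=cv2.minAreaRect(w); e=np.linalg.eigh(np.cov(w.T))[1][:,1]
        out.append((st[i,4],w.mean(0).round(1).tolist(),np.round(R[0],1).tolist(),np.round(R[1],1).tolist(),round(R[2],1),'major deg',round(float(np.degrees(np.arctan2(e[1],e[0])))%180,1)))
    return out
def masks(r):
    h=cv2.cvtColor(r['color'],cv2.COLOR_RGB2HSV).astype(int); H,S,V=h[...,0],h[...,1],h[...,2]
    return dict(red=((H<6)|(H>172))&(S>150)&(V>70), blue=(H>108)&(H<125)&(S>170)&(V>60), orange=(H>=5)&(H<14)&(S>170)&(V>140), tan=(H>=8)&(H<22)&(S>70)&(S<170))
E
python3 - <<'E'
from h import *
r=viewer.capture('top'); m=masks(r)
print('handle',blobs(r,m['red'],119,(235,170,315,235)))
print('mat',blobs(r,m['blue'],4,(330,160,440,265),200))
print('label',blobs(r,m['orange'],51,(130,190,210,250),10))
print('tan',blobs(r,m['tan'],5,(120,165,222,265),300))
s=viewer.capture('side'); n=masks(s)
print('handle s',blobs(s,n['red'],115,(275,180,320,225)))
print('mat s',blobs(s,n['blue'],4,(250,260,400,370),200))
print('label s',blobs(s,n['orange'],51,(225,150,290,205),8))
a=r['color'][165:265,120:320,::-1]
cv2.imwrite('pics/crop1.png',cv2.resize(a,None,fx=4,fy=4,interpolation=cv2.INTER_CUBIC))
a=s['color'][150:260,215:335,::-1]
cv2.imwrite('pics/crop2.png',cv2.resize(a,None,fx=5,fy=5,interpolation=cv2.INTER_CUBIC))
E
```

```text
handle [(np.int32(97), [508.6000061035156, 25.200000762939453], [508.2, 24.5], [87.7, 8.8], 75.6, 'major deg', 75.4)]
mat [(np.int32(1802), [466.8999938964844, -302.6000061035156], [468.9, -300.8], [145.2, 161.0], 21.2, 'major deg', 123.2)]
label [(np.int32(81), [445.8999938964844, 264.0], [446.3, 264.5], [25.1, 25.1], 88.5, 'major deg', 166.5), (np.int32(85), [441.6000061035156, 382.6000061035156], [441.6, 382.5], [25.7, 26.4], 81.4, 'major deg', 152.7)]
tan [(np.int32(5254), [487.8999938964844, 313.79998779296875], [486.9, 317.4], [229.2, 248.9], 83.4, 'major deg', 177.0)]
handle s [(np.int32(139), [498.8999938964844, -3.5], [498.3, -3.8], [152.5, 13.1], 73.5, 'major deg', 75.3)]
mat s [(np.int32(7217), [469.70001220703125, -305.5], [473.8, -294.8], [217.5, 217.9], 15.1, 'major deg', 101.1)]
label s [(np.int32(20), [436.20001220703125, 374.20001220703125], [436.9, 375.2], [22.9, 23.6], 74.2, 'major deg', 47.5), (np.int32(34), [442.79998779296875, 258.8999938964844], [442.5, 258.6], [27.4, 28.6], 77.3, 'major deg', 61.8)]
```

View pics/crop1.png

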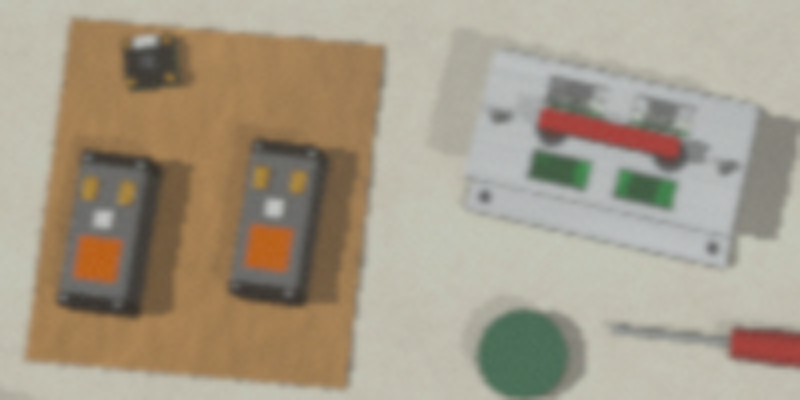

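View pics/crop2.png

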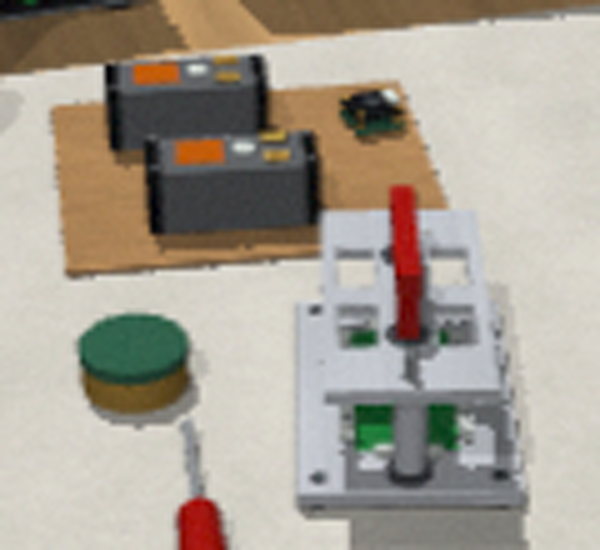

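```bash
cat > fit.py <<'E'
from h import *
from scipy.optimize import least_squares
t=viewer.capture('top'); s=viewer.capture('side')
c1=lambda p:(np.array(p,float)+.5)/4-.5+[120,165]
c2=lambda p:(np.array(p,float)+.5)/5-.5+[215,150]
I=lambda p:np.array(p,float)
def fit(name,x0,obs):  # obs: (cam, local pts, px)
    def res(v,full=True):
        c,sn=np.cos(v[2]),np.sin(v[2]); o=[]
        for r,L,p in obs:
            L=np.array(L,float); W=np.c_[v[0]+c*L[:,0]-sn*L[:,1],v[1]+sn*L[:,0]+c*L[:,1],L[:,2]]
            o.append((proj(r,W)-p).ravel())
        return np.concatenate(o)
    f=least_squares(res,x0,loss='soft_l1'); print(name,f.x[:2].round(1),'yaw',f.x[2].round(3),'px rms',np.sqrt((res(f.x)**2).mean()).round(2),res(f.x).round(1).tolist())
def rect(a,b,z): return [[a,b,z],[a,-b,z],[-a,b,z],[-a,-b,z]]
# order: (+x+y),(+x-y),(-x+y),(-x-y); top picture: up=+x left=+y
fit('packL',[470,380,-.1],[(t,rect(55,24,51),c1([(84,152),(158,157),(58,303),(135,314)])),(s,rect(55,24,51)[1::2],c2([(267,82),(112,90)]))])
fit('packR',[470,260,-.1],[(t,rect(55,24,51),c1([(255,142),(328,150),(232,297),(305,303)])),(s,rect(55,24,51),c2([(313,134),(318,163),(146,138),(151,168)]))])
fit('plate',[500,20,-.25],[(t,[[45,93,77],[45,-93,77]],c1([(495,48),(758,103)])),(s,rect(45,93,77),c2([(475,211),(500,388),(323,211),(325,392)])),(t,[[0,48,119],[0,-48,119]],c1([(540,119),(682,146)]))])
fit('jig',[500,20,-.25],[(t,[[-60,95,15],[-60,-95,15]],c1([(465,209),(725,267)])),(s,[[60,-95,15],[-60,95,15],[-60,-95,15]],c2([(525,496),(297,303),(297,498)]))])
fit('mat',[470,-300,.3],[(s,rect(110,110,4),I([(333,269),(393,322),(257,298),(310,364)])),(t,rect(110,110,4),I([(337,187),(409,169),(360,259),(431,237)]))])
fit('tan',[487,317,-.1],[(t,rect(125,115,5),c1([(70,18),(385,45),(27,359),(347,387)]))])
E
python3 fit.py
```

```text
packL [460.5 375. ] yaw -0.144 px rms 0.73 [0.7, -0.6, -0.8, 0.1, 0.9, 0.7, -1.2, 0.0, 1.3, -0.2, -0.6, 0.2]
packR [463.3 255.8] yaw -0.149 px rms 0.65 [0.8, -0.3, -0.5, -0.2, 0.5, 0.0, -0.6, 0.6, 0.3, -1.4, 1.0, -0.1, -0.4, -0.2, -0.8, 1.0]
plate [508.4  23.3] yaw -0.245 px rms 0.71 [0.2, 0.9, 0.5, 1.5, 0.4, -1.2, 0.9, -0.5, -0.2, -0.7, 0.5, -0.7, 0.2, -0.4, -0.0, 0.6]
jig [507.5  21.7] yaw -0.259 px rms 0.95 [0.7, 0.2, 0.9, 1.0, 0.3, -1.6, 0.4, -1.1, -0.1, -1.6]
mat [ 478.  -290.1] yaw 0.268 px rms 1.89 [1.2, -3.0, 2.9, 0.8, -0.9, -0.2, -0.2, 3.2, -1.9, 0.1, -1.4, -3.7, -1.1, 1.5, 1.8, 0.8]
tan [487.4 316.7] yaw -0.112 px rms 0.31 [0.2, -0.3, 0.0, -0.5, -0.4, 0.4, 0.2, 0.3]
```

```bash
cat > go.py <<'E'
# usage: go.py X Y Z YAW(dir of tool y, world rad): prints tool-z turn, then shift (mm) in tool axes after that turn
import sys, numpy as np
from rig import ctrl
from scipy.spatial.transform import Rotation as R
s=ctrl.sense(); q=s['ee_rot']; M=R.from_quat(np.r_[q[1:],q[0]]).as_matrix(); p=s['eef_pos']
X=list(map(float,sys.argv[1:5])); a=np.arctan2(M[1,1],M[0,1])
d=(X[3]-a+np.pi/2)%np.pi-np.pi/2
y=np.array([np.cos(a+d),np.sin(a+d),0]); z=np.array([0,0,-1.]); x=np.cross(y,z); e=np.array(X[:3])-p
print('t',round(s['time_s'],2),'turn(tool)',round(-d,4),'or',round(-d+np.sign(d)*np.pi,3),'shift m',[round(float(e@v)/1000,4) for v in (x,y,z)],'pos',p.round(1),'yaw',round(a,4),'tiltz',M[:,2].round(4),'F',np.round(s['force'],2),'T',np.round(s['wrist_torque'],2),'grip',round(s['grip_width'],3),round(s['grip_force'],1),'q',np.round(s['joints'],2))
E
python3 -m pendant '0 0 0 .18; 0 0 0 .18; 0 0 0 .18; 0 0 0 .18; 0 0 0 .18; 0 0 0 .18; 0 0 0 .18; 0 0 0 .18' 1 40; python3 go.py 508 22.8 200 -0.25
```

```text
time_s: 2.3
eef_pos: [189.3, 489.7, 231.3]
ee_rot: [-0.0, 0.788, 0.616, 0.0]
force: [0.1, 0.3, 0.1]
grip_width: 0.999
grip_force: 0.0
t 2.3 turn(tool) 0.006 or -3.136 shift m [-0.3735, 0.4243, 0.0313] pos [189.3 489.7 231.3] yaw -0.244 tiltz [ 0.  0. -1.] F [0.11 0.34 0.12] T [-0.03  0.05 -0.04] grip 0.999 0.0 q [ 0.98  0.31  1.5  -0.    1.33  1.22]
```

```bash
python3 -m pendant '-.0374 .0424 0 0.006; -.0374 .0424 0 0; -.0374 .0424 0 0; -.0374 .0424 0 0; -.0374 .0424 0 0; -.0374 .0424 0 0; -.0374 .0424 0 0; -.0374 .0424 0 0; -.0374 .0424 0 0; -.0374 .0424 0 0' >/dev/null; python3 go.py 508 22.8 150 -0.25
```

```text
t 3.55 turn(tool) 0.0057 or -3.136 shift m [-0.0008, -0.0034, 0.0814] pos [511.5  22.8 231.4] yaw -0.2443 tiltz [ 5.e-04  0.e+00 -1.e+00] F [ 0.06 -0.3   0.72] T [-0.01  0.01 -0.02] grip 1.0 0.0 q [-0.18  0.28  1.54  0.    1.32  0.06]
```

```bash
python3 -m pendant '0 -.0034 .03 .0057; 0 0 .03 0; 0 0 .025 0; 0 0 0 0' >/dev/null; python3 go.py 508 22.8 92 -0.25; python3 - <<'E'
from h import *
s=viewer.capture('side'); a=s['color'][100:250,225:375,::-1]
b=cv2.resize(a,None,fx=4,fy=4,interpolation=cv2.INTER_CUBIC)
cv2.imwrite('pics/c3.png',b)
E
```

```text
t 4.05 turn(tool) 0.0002 or -3.141 shift m [-0.0022, 0.0021, 0.0531] pos [506.6  25.5 145.1] yaw -0.2498 tiltz [-3.2e-03  6.0e-04 -1.0e+00] F [0.87 0.08 0.27] T [0.01 0.01 0.02] grip 1.003 0.0 q [-0.18  0.36  1.67 -0.    1.11  0.07]
```

View pics/c3.png

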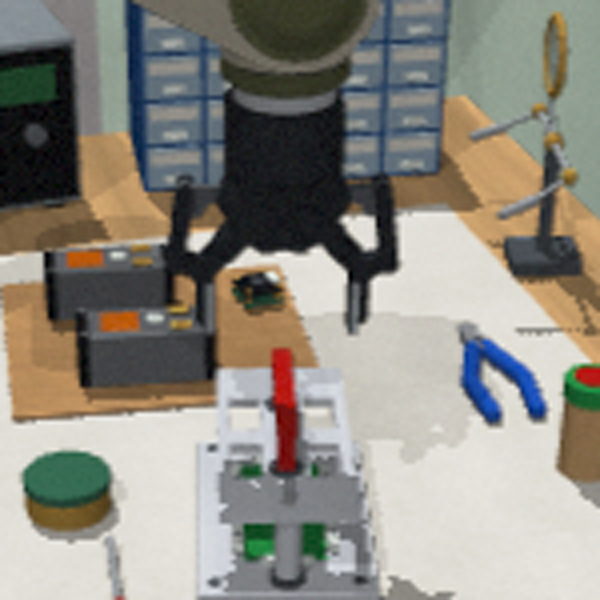

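Fingers at (210,310) and (350,320) straddle the handle at (285,360), so it looks lined up. I'll descend and close.

```bash
python3 -m pendant '-.002 .0015 .02 0; 0 0 .02 0; 0 0 .013 0; 0 0 0 0' >/dev/null; python3 go.py 508 22.8 92 -0.25;  python3 -m pendant '0 0 0 0; 0 0 0 0;0 0 0 0; 0 0 0 0' .3 20 >/dev/null; python3 go.py 508 22.8 92 -0.25; python3 -m pendant '0 0 0 0; 0 0 0 0' .22 20 >/dev/null; python3 go.py 508 22.8 92 -0.25
```

```text
t 4.6 turn(tool) 0.0004 or -3.141 shift m [-0.0003, -0.0003, 0.0015] pos [508.4  23.1  93.5] yaw -0.2496 tiltz [-2.e-04  0.e+00 -1.e+00] F [ 0.11  0.66 -0.02] T [ 0.04  0.01 -0.01] grip 1.0 0.0 q [-0.19  0.43  1.72 -0.    0.99  0.06]
t 5.1 turn(tool) 0.0003 or -3.141 shift m [-0.0003, -0.0003, 0.0015] pos [508.4  23.1  93.5] yaw -0.2497 tiltz [ 3.e-04 -0.e+00 -1.e+00] F [-0.59 -0.32  0.41] T [ 0.01  0.02 -0.04] grip 0.3 0.0 q [-0.19  0.43  1.72  0.    0.99  0.06]
t 5.35 turn(tool) 0.0003 or -3.141 shift m [-0.0003, -0.0002, 0.0013] pos [508.3  23.   93.3] yaw -0.2497 tiltz [ 0. -0. -1.] F [-0.84 -1.32 -0.22] T [-0.01 -0.06 -0.  ] grip 0.217 0.0 q [-0.19  0.43  1.72 -0.    0.99  0.06]
```

```bash
python3 -m pendant '0 0 0 0; 0 0 0 0;0 0 0 0' 0 40 >/dev/null; python3 go.py 508 22.8 92 -0.25
```

```text
t 5.72 turn(tool) 0.0003 or -3.141 shift m [-0.0003, -0.0004, 0.0014] pos [508.4  23.   93.4] yaw -0.2497 tiltz [ 4.e-04 -1.e-04 -1.e+00] F [ 0.71 -0.02  1.48] T [-0.06 -0.13 -0.01] grip 0.156 40.1 q [-0.19  0.43  1.72 -0.    0.99  0.06]
```

```bash
python3 -m pendant '0 0 -.002 0; 0 0 -.003 0; 0 0 -.003 0' - 60 >/dev/null; python3 go.py 508.4 23 160 -0.25;  python3 -m pendant '0 0 -.004 0; 0 0 -.004 0; 0 0 -.004 0;0 0 -.004 0;0 0 -.004 0;0 0 -.004 0;0 0 -.004 0' >/dev/null; python3 go.py 508.4 23 160 -0.25
```

```text
t 6.1 turn(tool) 0.0004 or -3.141 shift m [-0.0, 0.0004, -0.0587] pos [508.1  23.1 101.3] yaw -0.2496 tiltz [-8.e-04  1.e-04 -1.e+00] F [-0.31 -1.29 -3.54] T [-0.06 -0.   -0.04] grip 0.148 59.9 q [-0.19  0.42  1.71 -0.    1.01  0.06]
t 6.97 turn(tool) 0.0003 or -3.141 shift m [-0.0, 0.0001, -0.0304] pos [508.3  23.1 129.6] yaw -0.2497 tiltz [ 0. -0. -1.] F [ 0.44 -0.23 -3.33] T [ 0.03 -0.01  0.02] grip 0.151 59.9 q [-0.19  0.38  1.68 -0.    1.07  0.06]
```

```bash
python3 -m pendant '0 0 -.01 0; 0 0 -.02 0; 0 0 -.02 0; 0 0 0 -.1; 0 0 0 -.15; 0 0 0 -.15; 0 0 0 -.115' >/dev/null; python3 go.py 474 -294 170 .265
```

```text
t 7.85 turn(tool) 0.0045 or -3.137 shift m [-0.297, -0.1162, 0.0099] pos [508.3  23.1 179.9] yaw 0.2695 tiltz [ 4.e-04 -1.e-04 -1.e+00] F [ 0.37 -0.46 -4.33] T [ 0.02 -0.    0.04] grip 0.155 59.9 q [-0.19  0.32  1.62  0.    1.19 -0.45]
```

```bash
python3 -m pendant '-.015 -.006 0 0; -.03 -.012 0 0; -.04 -.015 0 0; -.045 -.018 0 0; -.045 -.018 0 0; -.045 -.018 0 0; -.04 -.015 0 0; -.025 -.01 0 0; -.012 -.0042 0 0; 0 0 0 0' >/dev/null; python3 go.py 474 -294 28.4 .265; python3 -m pendant '0 0 .02 0; 0 0 .03 0; 0 0 .03 0; 0 0 .03 0; 0 0 .015 0; 0 0 .01 0;0 0 .004 0;0 0 0 0' >/dev/null; python3 go.py 474 -294 28.4 .265; 
```

```text
t 9.1 turn(tool) -0.0016 or 3.14 shift m [0.0003, 0.0003, 0.1509] pos [ 473.8 -294.4  179.3] yaw 0.2634 tiltz [-1.e-04  2.e-04 -1.e+00] F [-0.23  0.31 -4.05] T [-0.   -0.01 -0.03] grip 0.153 59.9 q [-0.77  0.43  1.47  0.    1.24 -1.03]
t 10.1 turn(tool) 0.0003 or -3.141 shift m [0.0002, -0.0002, 0.0124] pos [ 474.3 -294.1   40.8] yaw 0.2653 tiltz [ 5.e-04 -5.e-04 -1.e+00] F [ 0.05 -0.58 -3.76] T [ 0.01 -0.02 -0.08] grip 0.148 59.8 q [-0.77  0.6   1.6   0.    0.94 -1.03]
```

```bash
python3 -m pendant '0 0 .005 0; 0 0 .003 0; 0 0 .002 0; 0 0 .001 0; 0 0 0 0' >/dev/null; python3 go.py 474 -294 28.4 .265; python3 -m pendant '0 0 .001 0; 0 0 0 0' >/dev/null; python3 go.py 474 -294 28.4 .265
```

```text
t 10.72 turn(tool) 0.0003 or -3.141 shift m [0.0, -0.0, 0.0009] pos [ 474.  -294.    29.3] yaw 0.2653 tiltz [-0.  0. -1.] F [-0.31 -0.54 -3.38] T [ 0.02 -0.07 -0.01] grip 0.152 59.9 q [-0.77  0.62  1.61  0.    0.91 -1.03]
t 10.97 turn(tool) 0.0004 or -3.141 shift m [0.0001, -0.0001, 0.0001] pos [ 474.2 -294.1   28.5] yaw 0.2654 tiltz [ 3.e-04 -3.e-04 -1.e+00] F [ 0.04  0.3  -2.79] T [ 0.06  0.02 -0.  ] grip 0.155 60.2 q [-0.77  0.62  1.61  0.    0.91 -1.03]
```

```bash
python3 -m pendant '0 0 .0005 0; 0 0 0 0' >/dev/null; python3 go.py 474 -294 28.4 .265;  python3 -m pendant '0 0 .0005 0; 0 0 0 0' >/dev/null; python3 go.py 474 -294 28.4 .265
```

```text
t 11.22 turn(tool) 0.0004 or -3.141 shift m [0.0001, -0.0002, 0.0001] pos [ 474.2 -294.1   28.5] yaw 0.2654 tiltz [ 4.e-04 -4.e-04 -1.e+00] F [-1.53  2.87  5.05] T [ 0.37  0.35 -0.04] grip 0.147 61.2 q [-0.77  0.62  1.61 -0.    0.91 -1.03]
t 11.47 turn(tool) 0.0005 or -3.141 shift m [0.0002, -0.0002, 0.0001] pos [ 474.2 -294.1   28.5] yaw 0.2655 tiltz [ 4.e-04 -5.e-04 -1.e+00] F [-2.74  3.65 10.19] T [0.63 0.71 0.02] grip 0.148 62.0 q [-0.77  0.62  1.61 -0.    0.91 -1.03]
```

```bash
python3 -m pendant '0 0 0 0; 0 0 0 0; 0 0 0 0' .4 20 >/dev/null; python3 go.py 474 -294 28.4 .265;  python3 -m pendant '0 0 -.01 0; 0 0 -.03 0; 0 0 -.06 0; 0 0 -.06 0; 0 0 0 0' 1 >/dev/null; python3 go.py 463.3 255.8 190 1.42; python3 -c "
from h import *
s=viewer.capture('side');cv2.imwrite('pics/s4.png',s['color'][:,:,::-1])"
```

```text
t 11.85 turn(tool) 0.0002 or -3.141 shift m [0.0001, -0.0, -0.0012] pos [ 474.  -294.1   27.2] yaw 0.2652 tiltz [ 0. -0. -1.] F [ 0.13 -0.3   1.01] T [ 0.02 -0.02 -0.03] grip 0.398 0.0 q [-0.77  0.62  1.61 -0.    0.91 -1.03]
t 12.47 turn(tool) -1.1545 or 1.987 shift m [0.0948, 0.543, 0.0026] pos [ 475.5 -295.3  192.6] yaw 0.2655 tiltz [ 0.0071 -0.0068 -1.    ] F [-0.11  0.69 -1.12] T [-0.03 -0.   -0.03] grip 1.0 0.0 q [-0.77  0.41  1.46  0.    1.26 -1.03]
```

View pics/s4.png

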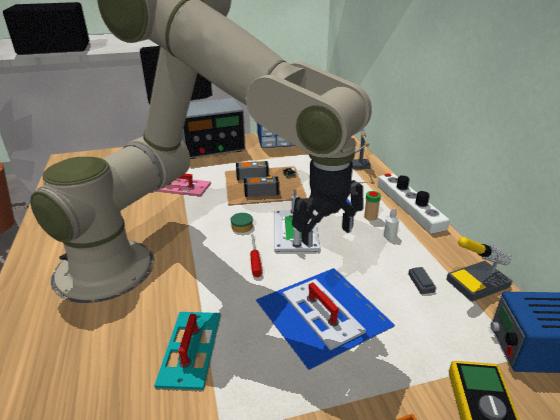

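The side view shows the plate flat on the mat (323,312), gripper clear. Now the nearer pack.

```bash
python3 go.py 463.3 255.8 192 .2655; python3 -m pendant '.04 .0 0 0; .053 .015 0 0; .06 .016 0 0; .06 .016 0 0; .06 .016 0 0; .06 .016 0 0; .06 .016 0 0; .06 .016 0 0; .055 .0143 0 0; 0 0 0 -.18' >/dev/null; python3 go.py 463.3 255.8 120 1.42
```

```text
t 12.53 turn(tool) -0.0001 or 3.142 shift m [0.5339, 0.1335, -0.0024] pos [ 474.5 -294.4  189.6] yaw 0.2654 tiltz [ 0.0032 -0.0031 -1.    ] F [-0.95  0.06 -0.42] T [0.02 0.03 0.01] grip 1.003 0.0 q [-0.77  0.42  1.46 -0.    1.26 -1.03]
t 13.78 turn(tool) -0.967 or 2.175 shift m [0.0007, 0.0238, 0.0659] pos [460.4 232.1 185.9] yaw 0.453 tiltz [-2.5e-03 -2.0e-04 -1.0e+00] F [ 0.32 -0.64  0.33] T [-0.04  0.04  0.02] grip 1.004 0.0 q [ 0.24  0.33  1.59  0.    1.22 -0.21]
```

```bash
python3 -m pendant '0 0 0 -.18; 0 0 0 -.18; 0 0 0 -.18; 0 0 0 -.18; 0 0 0 -.18; 0 0 0 -.067; 0.001 .024 .05 0; 0 0 0 0' >/dev/null; python3 go.py 463.3 255.8 18 1.42
```

```text
t 14.78 turn(tool) -0.0064 or 3.135 shift m [-0.0006, 0.0029, 0.1155] pos [462.3 253.  133.5] yaw 1.4136 tiltz [-0.0081 -0.0022 -1.    ] F [-0.16 -0.58  0.03] T [ 0.01  0.02 -0.03] grip 0.999 0.0 q [ 0.28  0.42  1.62  0.    1.11 -1.14]
```

```bash
python3 -m pendant '0 0 0 -.006' >/dev/null; python3 go.py 463.3 255.8 18 1.42; python3 -m pendant '0 0 .03 0; 0 0 .03 0; 0 0 .03 0; 0 0 .015 0; 0 0 .007 0; 0 0 0 0' >/dev/null; python3 go.py 463.3 255.8 18 1.42;
```

```text
t 14.9 turn(tool) -0.0013 or 3.14 shift m [0.0019, 0.0029, 0.1199] pos [464.7 252.6 137.9] yaw 1.4187 tiltz [ 1.e-04 -2.e-04 -1.e+00] F [ 0.25 -0.06  0.32] T [-0.01 -0.03  0.01] grip 0.997 0.0 q [ 0.28  0.41  1.61 -0.    1.11 -1.14]
t 15.65 turn(tool) -0.0017 or 3.14 shift m [0.0021, 0.0026, 0.008] pos [465.  252.9  26. ] yaw 1.4183 tiltz [ 1.e-03  2.e-04 -1.e+00] F [ 0.17 -0.25  0.95] T [-0.06  0.03 -0.03] grip 1.0 0.0 q [ 0.28  0.58  1.7  -0.    0.86 -1.14]
```

```bash
python3 -m pendant '.002 .0026 .008 -.0015; 0 0 0 0; 0 0 0 0; 0 0 0 0' .64 20 >/dev/null; python3 go.py 463.3 255.8 18 1.42; python3 -m pendant '0 0 0 0; 0 0 0 0; 0 0 0 0' 0 20 >/dev/null; python3 go.py 463.3 255.8 18 1.42
```

```text
t 16.15 turn(tool) -0.0002 or 3.141 shift m [-0.0004, -0.0002, -0.0006] pos [462.9 256.   17.4] yaw 1.4198 tiltz [-0.e+00  4.e-04 -1.e+00] F [-0.5   3.19 -1.03] T [ 0.49  0.19 -0.01] grip 0.64 1.5 q [ 0.28  0.59  1.71  0.    0.84 -1.14]
t 16.52 turn(tool) -0.0004 or 3.141 shift m [0.0001, -0.0007, -0.0] pos [463.5 256.5  18. ] yaw 1.4196 tiltz [ 0.0017  0.0013 -1.    ] F [-1.39  5.47  3.17] T [ 0.82  0.06 -0.04] grip 0.56 22.3 q [ 0.28  0.59  1.7   0.    0.84 -1.14]
```

```bash
python3 -m pendant '0 0 0 0; 0 0 -.003 0; 0 0 -.008 0; 0 0 -.01 0; 0 0 -.01 0; 0 0 -.005 0; 0 0 0 0; 0 0 0 0' - 80 >/dev/null; python3 go.py 463.3 255.8 54 1.42; python3 - <<'E'
from rig import ctrl,viewer
import numpy as np
F=[]
for i in range(8): F.append(ctrl.sense()['force'][2]); viewer.capture('side')
print(np.mean(F),np.std(F))
E
```

```text
t 17.52 turn(tool) -0.0002 or 3.141 shift m [-0.0005, 0.0002, -0.001] pos [462.7 255.7  53. ] yaw 1.4198 tiltz [-6.e-04 -2.e-04 -1.e+00] F [-0.35 -0.4  -8.55] T [ 0.01  0.05 -0.01] grip 0.55 83.4 q [ 0.28  0.53  1.69 -0.    0.92 -1.14]
-8.091839117904284 0.35480840652784895
```

```bash
python3 -m pendant '0 0 -.02 0; 0 0 -.04 0; 0 0 -.04 0; 0 0 -.015 0; 0 0 0 .08; 0 0 0 .16; 0 0 0 .16; 0 0 0 .16; 0 0 0 .16; 0 0 0 .16' >/dev/null;  python3 -m pendant '0 0 0 .16; 0 0 0 .16; 0 0 0 .16; 0 0 0 .16; 0 0 0 .16; 0 0 0 .1; 0 0 0 .05; 0 0 0 0' >/dev/null;python3 go.py 508.4 23 160 -.2497
```

```text
t 20.18 turn(tool) -0.1601 or 2.982 shift m [-0.2141, 0.1019, 0.0072] pos [462.5 255.6 167.2] yaw -0.4098 tiltz [-1.9e-03 -6.0e-04 -1.0e+00] F [ 0.54  0.27 -8.22] T [ 0.05 -0.02  0.01] grip 0.55 84.8 q [ 0.28  0.38  1.58 -0.    1.18  0.69]
```

```bash
python3 -m pendant '0 0 0 -.08; 0 0 0 -.08; -.015 .007 0 0; -.03 .015 0 0; -.04 .018 0 0; -.04 .019 0 0; -.04 .019 0 0; -.03 .015 0 0; -.015 .007 0 0; -.004 .002 0 0' >/dev/null;python3 -m pendant '0 0 0 0; 0 0 0 0' >/dev/null; python3 go.py 508.4 23 28.5 -.2497
```

```text
t 21.68 turn(tool) 0.0007 or -3.141 shift m [-0.0011, 0.0001, 0.1398] pos [508.6  24.1 168.3] yaw -0.249 tiltz [-2.e-04  2.e-04 -1.e+00] F [ 0.17  0.11 -7.64] T [0.01 0.   0.01] grip 0.549 84.9 q [-0.18  0.34  1.64  0.    1.17  0.07]
```

```bash
python3 -m pendant '-.001 0 .02 .0007; 0 0 .035 0; 0 0 .03 0; 0 0 .02 0; 0 0 .008 0;0 0 0 0' >/dev/null;python3 go.py 508.4 23 28.5 -.2497; python3 - <<'E'
from h import *
a=[]
for c,(x,y) in (('side',(250,175)),('top',(230,160))):
    s=viewer.capture(c); a.append(cv2.resize(s['color'][y:y+90,x:x+90,::-1],None,fx=4.4,fy=4.4,interpolation=cv2.INTER_CUBIC))
cv2.imwrite('pics/c5.png',np.hstack(a))
E
```

```text
t 22.43 turn(tool) -0.0007 or 3.141 shift m [0.0004, -0.0004, 0.0269] pos [508.7  22.6  55.4] yaw -0.2504 tiltz [-0.  0. -1.] F [ 0.19 -0.4  -7.36] T [ 0.01 -0.02  0.01] grip 0.55 84.6 q [-0.19  0.49  1.75  0.    0.9   0.06]
```

View pics/c5.png

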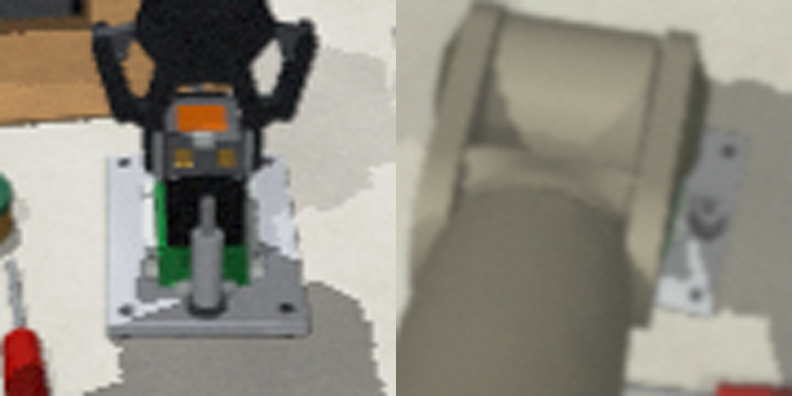

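```bash
python3 - <<'E'
from h import *
s=viewer.capture('side'); a=-.25; o=np.array([508.5,22.8])
def J(u,v,z):
    w=unproj(s,[(np.array([u,v])+.5)/4.4-.5+[250,175]],z)[0,:2]-o
    return np.round([np.cos(a)*w[0]+np.sin(a)*w[1],-np.sin(a)*w[0]+np.cos(a)*w[1]],1)
print('dowel tip',J(207,197,94),'pillar top',J(207,229,69),'pack near end',J(163,177,88.4),J(248,177,88.4))
print('base near corners',J(108,332,15),J(308,330,15),'base far left',J(108,158,15))
E
```

```text
dowel tip [ -2.5 -83.3] pillar top [ -2.  -79.4] pack near end [-27.1 -52.7] [ 23.1 -53.9]
base near corners [ -60.8 -106.2] [  56.9 -107. ] base far left [-60.7  86.2]
```

```bash
python3 - <<'E'
from h import *
s=viewer.capture('side'); t=viewer.capture('top'); g=cv2.cvtColor(s['color'],cv2.COLOR_RGB2GRAY); gt=cv2.cvtColor(t['color'],cv2.COLOR_RGB2GRAY)
for c in (276,278,280,284): print(c,'r205-215',g[205:216,c].tolist(),'r240-254',g[240:255,c].tolist())
for c in (288,294,300,304): print(c,'pack r190-220',g[190:221,c].tolist())
a=-.25
for o in ([508.5,22.8],[508.5,18.8]):
    W=lambda x,y,z:[o[0]+np.cos(a)*x-np.sin(a)*y,o[1]+np.sin(a)*x+np.cos(a)*y,z]
    P=[W(-60,95,15),W(-60,-95,15),W(60,-95,15),W(-60,-95,0),W(0,-80,94),W(0,-80,69),W(-24,-55,88),W(24,-55,88),W(-29,-60,21)]
    print(proj(s,P).round(1).tolist()); print(proj(t,P[:6]).round(1).tolist())
# top view: right end of base
for r in (192,200,208,216): print(r,'c385-405',gt[r,382:404].tolist())
cv2.imwrite('pics/c6.png',np.hstack([cv2.resize(g[195:257,268:328],None,fx=9,fy=9,interpolation=cv2.INTER_NEAREST)]))
E
```

```text
276 r205-215 [218, 220, 222, 219, 220, 218, 186, 183, 205, 203, 203] r240-254 [212, 213, 213, 212, 210, 191, 200, 212, 196, 128, 124, 106, 132, 145, 221]
278 r205-215 [219, 221, 218, 221, 220, 213, 90, 111, 201, 204, 203] r240-254 [210, 212, 211, 207, 141, 79, 114, 209, 172, 130, 126, 71, 136, 140, 136]
280 r205-215 [221, 221, 218, 221, 220, 208, 201, 205, 202, 202, 202] r240-254 [205, 187, 187, 203, 180, 164, 173, 125, 158, 132, 128, 114, 140, 140, 140]
284 r205-215 [37, 41, 38, 38, 41, 40, 44, 39, 59, 162, 195] r240-254 [125, 124, 123, 130, 189, 200, 125, 126, 159, 128, 124, 109, 141, 139, 139]
288 pack r190-220 [29, 22, 20, 28, 23, 23, 22, 32, 41, 63, 82, 93, 92, 89, 67, 52, 55, 61, 62, 61, 65, 63, 59, 65, 69, 37, 6, 17, 18, 12, 10]
294 pack r190-220 [23, 24, 20, 25, 72, 75, 28, 78, 99, 108, 110, 103, 106, 107, 108, 144, 115, 115, 83, 63, 66, 66, 65, 60, 53, 15, 16, 13, 17, 15, 7]
300 pack r190-220 [27, 30, 21, 33, 96, 68, 36, 93, 98, 106, 109, 107, 108, 121, 114, 105, 77, 66, 70, 84, 95, 103, 80, 64, 34, 12, 24, 11, 17, 16, 19]
304 pack r190-220 [23, 25, 27, 26, 31, 29, 30, 19, 3
[... 330 characters left out ...]
]
[[274.7, 209.6], [274.8, 248.3], [320.9, 247.7], [274.9, 252.9], [298.0, 219.5], [297.9, 227.6], [288.3, 216.2], [306.8, 216.0], [286.4, 238.4]]
[[237.7, 217.0], [303.1, 231.8], [312.2, 191.0], [302.9, 232.4], [303.3, 205.8], [303.0, 207.2]]
192 c385-405 [95, 95, 93, 93, 95, 92, 94, 93, 95, 94, 93, 95, 95, 98, 105, 112, 121, 137, 148, 162, 173, 178]
200 c385-405 [192, 187, 169, 136, 115, 102, 94, 88, 91, 90, 91, 93, 92, 92, 93, 96, 113, 148, 179, 191, 192, 193]
208 c385-405 [172, 170, 167, 161, 155, 146, 134, 127, 122, 113, 106, 101, 98, 95, 94, 95, 96, 94, 94, 95, 95, 99]
216 c385-405 [131, 140, 147, 161, 175, 178, 179, 176, 170, 166, 163, 153, 137, 126, 114, 108, 99, 96, 92, 92, 92, 100]
```

View pics/c6.png

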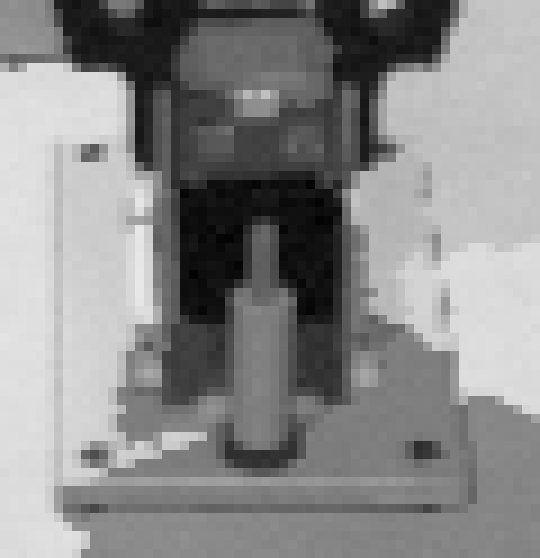

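The zoom shows base corner holes at side pixels (278,211.5), (278,245) and (314.5,245), which are symmetric marks. I'll locate the jig with them in both views.

```bash
python3 - <<'E'
from h import *
s=viewer.capture('side'); t=viewer.capture('top'); a=-.25; o=np.array([508.5,22.8])
def J(r,px,z=15):
    w=unproj(r,np.array(px,float),z)[:,:2]-o; return np.c_[np.cos(a)*w[:,0]+np.sin(a)*w[:,1],-np.sin(a)*w[:,0]+np.cos(a)*w[:,1]].round(1).tolist()
print('side holes FL,NL,NR,FR',J(s,[(277.8,211.4),(278,245),(314.5,245),(310.2,211.4)]))
print('top holes',J(t,(np.array([(484,196),(712,247)])+.5)/4-.5+[120,165]))
gt=cv2.cvtColor(t['color'],cv2.COLOR_RGB2GRAY)
for p in ((301,231),): print(gt[220:238,292:308])
E
```

```text
side holes FL,NL,NR,FR [[-49.9, 81.0], [-50.7, -84.6], [45.2, -86.8], [45.7, 78.7]]
top holes [[-47.7, 85.4], [-47.4, -80.5]]
[[133 132 132 133 146 168 182 166 142 133 131 129 131 138 141 141]
 [135 134 132 133 141 165 183 175 148 136 132 130 134 137 139 140]
 [150 145 136 136 144 166 187 184 165 140 134 134 136 138 138 140]
 [180 171 156 152 158 172 188 188 168 142 132 133 136 138 137 140]
 [193 190 183 183 180 179 182 183 167 142 130 132 136 139 139 140]
 [198 196 195 192 180 161 156 168 163 141 133 132 138 139 138 139]
 [197 199 197 193 169 130 123 150 164 150 135 135 137 138 141 140]
 [200 200 199 194 167 128 119 150 173 164 142 137 138 138 139 139]
 [196 196 196 196 182 161 154 173 185 169 145 139 140 138 139 139]
 [184 186 189 192 192 190 187 192 191 170 144 141 147 148 141 138]
 [172 170 176 182 184 183 186 189 189 169 146 150 170 171 155 142]
 [189 190 191 185 174 166 170 180 182 173 165 176 190 193 179 164]
 [198 199 198 197 191 188 187 187 186 189 191 194 199 200 197 191]
 [198 200 200 200 199 199 200 198 197 198 200 201 199 202 200 200]
 [198 198 200 199 200 200 199 200 201 201 202 202 202 202 202 198]
 [199 197 198 198 199 199 200 199 201 200 201 201 200 201 200 200]
 [197 199 198 199 199 200 199 199 200 199 200 199 199 200 200 199]
 [198 199 199 199 199 197 197 198 197 198 198 198 196 200 200 200]]
```

```bash
python3 go.py 508.2 21.5 36 -.2497; python3 -m pendant '-.001 0 .01 0; 0 0 .006 0; 0 0 .003 0; 0 0 0 0; 0 0 0 0' >/dev/null; python3 go.py 508.2 21.5 28 -.2497; python3 -m pendant '0 0 .001 0; 0 0 .001 0; 0 0 .001 0; 0 0 .001 0; 0 0 0 0' >/dev/null; python3 go.py 508.2 21.5 28 -.2497
```

```text
t 22.77 turn(tool) -0.0012 or 3.14 shift m [-0.0008, -0.0004, 0.0198] pos [508.8  22.2  55.8] yaw -0.2509 tiltz [ 9.e-04 -2.e-04 -1.e+00] F [-0.25 -0.5  -8.44] T [ 0.01 -0.05 -0.01] grip 0.549 84.6 q [-0.19  0.49  1.75 -0.    0.9   0.06]
t 23.4 turn(tool) -0.0012 or 3.14 shift m [0.0002, -0.0003, 0.0085] pos [508.5  21.2  36.5] yaw -0.2509 tiltz [ 4.e-04 -1.e-04 -1.e+00] F [-0.2   1.21 -7.93] T [ 0.01 -0.02 -0.02] grip 0.55 85.0 q [-0.19  0.53  1.76  0.    0.86  0.06]
t 24.02 turn(tool) -0.0012 or 3.14 shift m [0.0002, -0.0001, 0.0042] pos [508.3  21.3  32.2] yaw -0.2509 tiltz [-2.e-04  0.e+00 -1.e+00] F [-0.03  0.08 -8.31] T [ 0.03 -0.07 -0.01] grip 0.553 85.0 q [-0.19  0.53  1.76 -0.    0.85  0.06]
```

```bash
python3 -m pendant '0 0 .001 0; 0 0 .001 0; 0 0 .001 0; 0 0 0 0' >/dev/null; python3 go.py 508.2 21.5 28 -.2497; python3 -m pendant '0 0 .001 0; 0 0 0 0' >/dev/null; python3 go.py 508.2 21.5 28 -.2497
```

```text
t 24.52 turn(tool) -0.0013 or 3.14 shift m [0.0002, -0.0001, 0.0012] pos [508.3  21.2  29.2] yaw -0.251 tiltz [-1.e-04  0.e+00 -1.e+00] F [ 0.37 -0.09 -7.63] T [ 0.01  0.06 -0.04] grip 0.549 85.0 q [-0.19  0.54  1.76 -0.    0.84  0.06]
t 24.77 turn(tool) -0.0011 or 3.14 shift m [0.0002, -0.0002, 0.0003] pos [508.3  21.2  28.3] yaw -0.2508 tiltz [ 1.e-04 -0.e+00 -1.e+00] F [ 0.7   0.05 -7.88] T [-0.02  0.    0.04] grip 0.552 85.2 q [-0.19  0.54  1.76 -0.    0.84  0.06]
```

```bash
python3 -m pendant '0 0 .001 0; 0 0 0 0' >/dev/null; python3 go.py 508.2 21.5 28 -.2497; python3 -m pendant '0 0 .0005 0; 0 0 0 0' >/dev/null; python3 go.py 508.2 21.5 28 -.2497
```

```text
t 25.02 turn(tool) -0.001 or 3.141 shift m [0.0002, -0.0002, 0.0002] pos [508.4  21.3  28.2] yaw -0.2507 tiltz [ 3.e-04 -2.e-04 -1.e+00] F [-4.47  0.17  4.58] T [ 0.03  0.7  -0.04] grip 0.549 86.4 q [-0.19  0.54  1.76 -0.    0.84  0.06]
t 25.27 turn(tool) -0.0009 or 3.141 shift m [0.0002, -0.0002, 0.0002] pos [508.4  21.3  28.2] yaw -0.2506 tiltz [ 4.e-04 -3.e-04 -1.e+00] F [-7.84  0.5  10.24] T [ 0.1   1.1  -0.08] grip 0.551 87.5 q [-0.19  0.54  1.76 -0.    0.84  0.06]
```

```bash
python3 -m pendant '0 0 0 0; 0 0 0 0; 0 0 0 0' .8 20 >/dev/null; python3 -m pendant '0 0 -.01 0; 0 0 -.03 0; 0 0 -.05 0; 0 0 -.05 0; 0 0 0 0' >/dev/null; python3 go.py 460.5 378.5 168 -.25; python3 go.py 460.5 378.5 140 1.42
```

```text
t 26.27 turn(tool) -0.0008 or 3.141 shift m [0.3341, -0.1364, 0.0029] pos [510.   21.  170.9] yaw -0.2508 tiltz [ 0.0078 -0.0015 -1.    ] F [-0.01  0.77  0.45] T [0.   0.05 0.02] grip 0.801 0.0 q [-0.19  0.33  1.64 -0.    1.17  0.06]
t 26.27 turn(tool) 1.4708 or -1.671 shift m [-0.1026, -0.346, 0.0309] pos [510.   21.  170.9] yaw -0.2508 tiltz [ 0.0078 -0.0015 -1.    ] F [-0.01  0.77  0.45] T [0.   0.05 0.02] grip 0.801 0.0 q [-0.19  0.33  1.64 -0.    1.17  0.06]
```

```bash
python3 -m pendant '.0334 -.0136 0 0; .0334 -.0136 0 0; .0334 -.0136 0 0; .0334 -.0136 0 0; .0334 -.0136 0 0; .0334 -.0136 0 0; .0334 -.0136 0 0; .0334 -.0136 0 0; .0334 -.0136 0 0; .0334 -.0136 0 0' 1 >/dev/null; python3 -m pendant '0 0 0 .18; 0 0 0 .18; 0 0 0 .18; 0 0 0 .18; 0 0 0 .18; 0 0 0 .18; 0 0 0 .18; 0 0 0 .18; 0 0 0 .03; 0 0 0 0' >/dev/null; python3 go.py 460.5 378.5 18 1.42; python3 - <<'E'
from h import *
from itertools import chain
a=[]
s=viewer.capture('side'); cv2.imwrite('pics/c7.png',cv2.resize(s['color'][140:260,210:370,::-1],None,fx=5,fy=5,interpolation=cv2.INTER_CUBIC))
E
```

```text
t 28.77 turn(tool) 0.0035 or -3.138 shift m [0.0011, -0.0002, 0.1484] pos [459.4 378.5 166.4] yaw -1.7181 tiltz [-6.e-04 -3.e-04 -1.e+00] F [ 0.27 -0.03  0.53] T [-0.03 -0.07 -0.01] grip 1.0 0.0 q [0.49 0.52 1.37 0.   1.26 2.21]
```

View pics/c7.png

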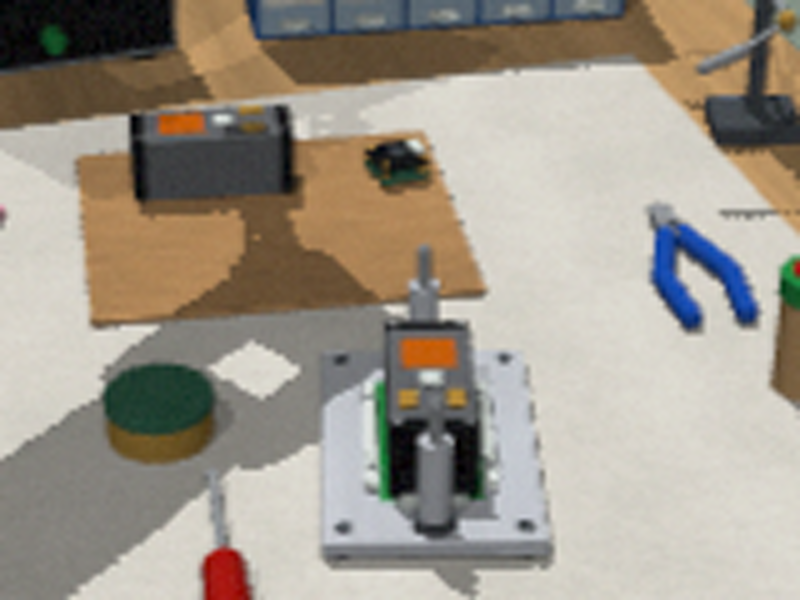

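The first pack sits flat in the nest at (430,400), between the pillars. Now the other pack.

```bash
python3 -m pendant '.001 0 .03 .0035; 0 0 .04 0; 0 0 .04 0; 0 0 .025 0; 0 0 .013 0; 0 0 0 0' >/dev/null; python3 go.py 460.5 378.5 18 1.42; python3 -m pendant '0 0 0 0; 0 0 0 0; 0 0 0 0' .64 20 >/dev/null; python3 go.py 460.5 378.5 18 1.42
```

```text
t 29.57 turn(tool) -0.002 or 3.14 shift m [0.0001, -0.0002, 0.0005] pos [460.4 378.4  18.5] yaw -1.7236 tiltz [-7.e-04 -4.e-04 -1.e+00] F [ 0.27 -0.14  0.17] T [ 0.06  0.   -0.04] grip 1.002 0.0 q [0.49 0.7  1.49 0.   0.95 2.22]
t 29.95 turn(tool) -0.0027 or 3.139 shift m [-0.0002, 0.0001, 0.0013] pos [460.7 378.5  19.3] yaw -1.7243 tiltz [ 8.e-04  4.e-04 -1.e+00] F [-0.35  0.37  0.29] T [ 0.03 -0.01  0.03] grip 0.636 0.0 q [0.49 0.7  1.49 0.   0.95 2.22]
```

```bash
python3 -m pendant '0 0 0 0; 0 0 0 0; 0 0 0 0' 0 80 >/dev/null; python3 -m pendant '0 0 -.003 0; 0 0 -.005 0; 0 0 -.007 0; 0 0 -.005 0; 0 0 0 0; 0 0 0 0' >/dev/null; python3 go.py 460.5 378.5 18 1.42; python3 - <<'E'
from rig import ctrl,viewer
import numpy as np
F=[]
for i in range(8): F.append(ctrl.sense()['force'][2]); viewer.capture('side')
print(np.mean(F),np.std(F))
E
```

```text
t 31.07 turn(tool) -0.0028 or 3.139 shift m [0.0001, -0.0002, 0.0206] pos [460.4 378.4  38.6] yaw -1.7244 tiltz [-3.e-04 -1.e-04 -1.e+00] F [-0.01  0.52 -6.21] T [-0.03 -0.07  0.  ] grip 0.549 82.9 q [0.49 0.67 1.48 0.   0.99 2.22]
-6.352758972979853 0.6411808212595207
```

Lighter (6.35 N against 8.1 N), so the right pack is in the nest. I'll set this one back.

```bash
python3 -m pendant '0 0 .006 0; 0 0 .006 0; 0 0 .004 0; 0 0 .002 0; 0 0 .001 0;0 0 0 0' >/dev/null; python3 go.py 460.5 378.5 18 1.42; python3 -m pendant '0 0 .0005 0; 0 0 0 0' >/dev/null;  python3 go.py 460.5 378.5 18 1.42; python3 -m pendant '0 0 .0005 0; 0 0 0 0' >/dev/null;  python3 go.py 460.5 378.5 18 1.42
```

```text
t 32.23 turn(tool) -0.0027 or 3.139 shift m [-0.0, -0.0, 0.0019] pos [460.5 378.5  19.9] yaw -1.7243 tiltz [ 2.e-04  1.e-04 -1.e+00] F [-0.04 -0.07 -5.88] T [0.02 0.05 0.01] grip 0.551 82.9 q [ 0.49  0.7   1.49 -0.    0.95  2.22]
t 32.48 turn(tool) -0.0028 or 3.139 shift m [-0.0001, 0.0, 0.0016] pos [460.6 378.5  19.6] yaw -1.7244 tiltz [ 4.e-04  2.e-04 -1.e+00] F [-0.85  0.09 -3.97] T [-0.01  0.   -0.03] grip 0.549 83.1 q [0.49 0.7  1.49 0.   0.95 2.22]
t 32.73 turn(tool) -0.0028 or 3.139 shift m [-0.0001, 0.0, 0.0015] pos [460.6 378.5  19.5] yaw -1.7244 tiltz [ 5.e-04  2.e-04 -1.e+00] F [-3.17 -4.09  6.6 ] T [-0.41  0.62 -0.06] grip 0.552 84.2 q [ 0.49  0.7   1.49 -0.    0.95  2.22]
```

```bash
python3 -m pendant '0 0 0 0; 0 0 0 0; 0 0 0 0' .8 20 >/dev/null; python3 -m pendant '0 0 -.01 0; 0 0 -.03 0; 0 0 -.05 0; 0 0 -.05 0; 0 0 -.04 0;0 0 0 0; 0 0 0 0' >/dev/null; python3 go.py 460.5 378.5 18 1.42; python3 - <<'E'
from h import *
t=viewer.capture('side'); cv2.imwrite('pics/s8.png',t['color'][:,:,::-1])
E
```

```text
t 33.98 turn(tool) -0.0029 or 3.139 shift m [0.0003, -0.0003, 0.1804] pos [460.2 378.2 198.4] yaw -1.7245 tiltz [-7.e-04 -4.e-04 -1.e+00] F [-0.51 -0.49 -1.18] T [0.03 0.01 0.  ] grip 0.797 0.0 q [ 0.49  0.49  1.32 -0.    1.33  2.22]
```

View pics/s8.png

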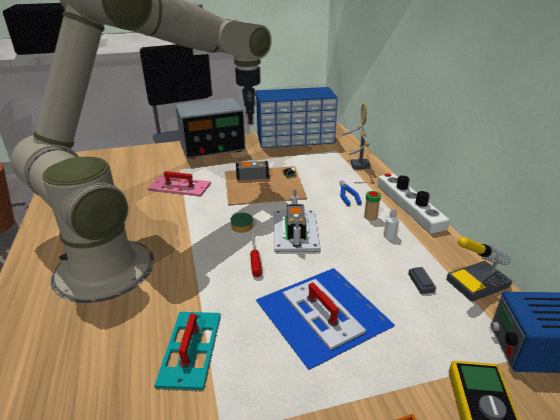

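The plate is on the mat at (323,312), the heavier pack is in the nest at (296,225), and the lighter one is on the tan sheet at (252,171). The gripper is clear of everything, so I'm handing in.

```bash
python3 -c "
from rig import ctrl
print(ctrl.finish_job())"
```

```text
the job is handed in; nothing more can be done
None
```

I handed the job in at about 34 s, with no verdict returned: the plate is flat on the blue mat, the heavier pack (about 8.1 N against 6.4 N) is in the nest, and the lighter pack is back on the tan sheet.

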